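Tip the wick case into its bay

TASK

The black wick case stands on its end at the open end of its taped bay on the table. Tip it over by pushing it high up, so that it lands flat inside the tape outline with its lid up; then push it along the table until its end sits square and snug against the aluminium stop rail. Only push, without gripping or lifting the case, and leave the other things where they are.

Things in the scene. Friction and masses are not known exactly. Their poses are not given: they have to be found in the camera images.
- wick_case: Loose black closed case (lid fixed shut), 0.26 kg, 152 mm long (y), 101 mm wide (x), 42 mm thick (z). Origin: centre of its underside; z runs from the underside (0) to the lid (42 mm), +y to the end that is up at the start. It starts upright on its -y end (origin 76 mm up), underside towards the stop rail, lid away from it. Lid overhangs the ends by 1 mm.
- case_foot (a point): Centre of the case's -y end face, half thickness: on the table at the start, 21 mm up when flat. The foot starts across the tape at the bay's open end, up to 6 degrees turned and 10 mm off the bay's centre line; tipped straight, the case lies inside the tape, 35 to 75 mm short of the stop.
- case_top (a point): Centre of the case's +y end face, half thickness: 153 mm up at the start. Pushed high on the lid face towards the stop, the case pivots on the lower edge of its underside face, overbalances at about 15 degrees of tilt and falls on its underside, this end nearest the stop.
- foot_corner_a (a point): End of the -y end face at case x = +50 mm, half thickness.
- foot_corner_b (a point): End of the -y end face at case x = -50 mm, half thickness.
- top_corner_a (a point): End of the +y end face at case x = +50 mm, half thickness.
- top_corner_b (a point): End of the +y end face at case x = -50 mm, half thickness.
- bay: Fixed bay: flat 12 mm brown masking tape on three sides, inside 240 mm (x) by 150 mm (y), closed at +x by an aluminium stop rail 38 mm high, 174 mm long. Origin on the table at the centre of the inside; +x points to the stop. Stop face at x = +120 mm; outer edges of the tape at x = -132 mm and y = +87 and -87 mm. Things slide freely over the tape.
- scent_bottle_0: Loose brown dropper bottle, 29 mm wide and 72 mm high, origin at its underside, standing beside the bay's +y side, nearer the stop. Leave alone.
- wick_tin: Loose round grey screw tin, 62 mm across and 42 mm high, origin at its underside, standing beside the bay's -y side. Leave alone.
- heart_mould_0: Loose ivory heart-shaped mould, 49 x 55 x 44 mm, origin at its underside, standing beside the bay's +y side, nearer its open end than the bottle. Leave alone.
Not all that is in view belongs to the job. There is more than one size of the wick_case; the job needs the smaller.

How it is judged:
On the way, in this order (a step that is already met when the one before it is completed fails the run):
1. the case lies flat, lid up, inside the tape, still short of the stop (angle between wick_case's own z axis and vertical below 0.1 rad and y of foot_corner_a in the frame of bay between -0.087 and 0.087 m and y of foot_corner_b in the frame of bay between -0.087 and 0.087 m and y of top_corner_a in the frame of bay between -0.087 and 0.087 m and y of top_corner_b in the frame of bay between -0.087 and 0.087 m and x of each of foot_corner_a, foot_corner_b in the frame of bay above -0.132 m and x of each of top_corner_a, top_corner_b in the frame of bay below 0.108 m), for 0.2 s.
2. the case has been pushed snug against the stop (angle between wick_case's own z axis and vertical below 0.1 rad and y of foot_corner_a in the frame of bay between -0.087 and 0.087 m and y of foot_corner_b in the frame of bay between -0.087 and 0.087 m and y of top_corner_a in the frame of bay between -0.087 and 0.087 m and y of top_corner_b in the frame of bay between -0.087 and 0.087 m and x of each of foot_corner_a, foot_corner_b in the frame of bay above -0.132 m and x of each of top_corner_a, top_corner_b in the frame of bay above 0.112 m), for 0.2 s.
At the end, for the whole second after the job is handed in: The case lies flat on its underside on the table at rest, no corner past the outer edge of the tape, both corners of its leading end within 8 mm of the stop's face (all of step 2 and z of wick_case in the frame of bay below 0.01 m and linear speed of wick_case below 0.02 m/s); the robot touches nothing.
It fails at once if the case lay flat with a corner past the outer edge of the tape (angle between wick_case's own z axis and vertical below 0.1 rad and (not (y of foot_corner_a in the frame of bay below 0.087 m) or not (y of foot_corner_b in the frame of bay below 0.087 m) or not (y of top_corner_a in the frame of bay below 0.087 m) or not (y of top_corner_b in the frame of bay below 0.087 m) or not (y of foot_corner_a in the frame of bay above -0.087 m) or not (y of foot_corner_b in the frame of bay above -0.087 m) or not (y of top_corner_a in the frame of bay above -0.087 m) or not (y of top_corner_b in the frame of bay above -0.087 m) or not (x of foot_corner_a in the frame of bay above -0.132 m) or not (x of foot_corner_b in the frame of bay above -0.132 m))).
It fails at once if the case was lifted off the table (height (world z) of case_foot above 0.04 m).
It fails at once if the case was gripped: taken between the fingers, the grasp point inside it (contact force between the fingers and wick_case above 0.5 N and x of the grasp point in the frame of wick_case between -0.048 and 0.047 m and y of the grasp point in the frame of wick_case between -0.08 and 0.08 m and z of the grasp point in the frame of wick_case between 0.002 and 0.04 m).
It fails at once if the dropper bottle, tin or heart mould was moved by more than 20 mm (distance of any of scent_bottle_0, wick_tin, heart_mould_0 from where it was at the start of the episode above 0.02 m).
It also fails if it takes over 45 s, if anything falls off the work surface, if the arm or the gripper's body presses on something with over 40 N, if the wrist force passes 120 N, or if a joint passes its speed limit or range.

ROBOT

A 6-joint arm with a two-finger parallel gripper is mounted at the origin on a cart in front of the work surface, level with it; the furniture and walls round the work are solid. World frame = base frame: x ahead of the robot, y to its left, z up, the work surface at z = 0. Lengths are in m, angles in rad, forces in N, time in s.
With the tool pointing down it reaches from about 0.25 to 0.775 m from the base axis. Payload 4 kg.
Tool frame: the origin (TCP) lies on the mounting face of the last link; the fingertips stand 199 mm ahead of it and the grasp point (between the pads) lies 180 mm ahead of it; x points along the fingers, y is the direction in which the jaws open and shut, and the axes are right-handed (so a half turn about x gives the same grasp; the last joint's range is limited). The gripper opens to 94 mm and grips with 3 to 60 N. Pads are 16 mm wide; open, the fingers measure 119 mm over their backs; the gripper's body (75 mm by 177 mm) begins 78 mm behind the grasp point.
Start: joints at [-0.103, 0.087, 1.371, -0, 1.684, -0.103], TCP at [0.55, -0, 0.405] pointing down, gripper open.
Joint ranges: [-3.1, 3.1], [-0.76, 2.03], [0.27, 2.55], [-1.08, 4.22], [0.17, 2.65], [-2.57, 2.57]. Speed limits (rad/s): [2.79, 2.79, 3.14, 3.14, 3.14, 3.14].

INTERFACE

Orientations are given as [roll, pitch, yaw] about the fixed x, y, z axes, in that order (R = Rz(yaw) Ry(pitch) Rx(roll)).
In Python, from bench import robot gives the robot as it stands. The module is installed in compiled form; this text tells all that it offers.
- The arm moves only by the shell command python3 -m pendant 'ROWS'. ROWS is a JSON object of lists of equal length, an entry for each row: "turn": the turn, a rotation vector about the world's x, y, z in rad, a list of three; "delta_pos": the shift along the world's x, y, z in cm, a list of three; "gripper": the finger opening in cm, from 0 to 9.4. In form: {"turn": [[ax, ay, az], ...], "delta_pos": [[dx, dy, dz], ...], "gripper": [gripper, ...]}. A call has 1 to 8 rows; each row shifts and turns the commanded pose from where the row before left it; what a row does not reach is not made up. A row lasts 1/8 s, in which the tool goes at most 62.5 mm and 10.7 degrees, less where a joint would pass 70% of its speed; a pose out of reach is approached as far as the arm can. A call with a gripper value outside its range is refused whole. The fingers move at their own pace and stop on an object; the grip force is fixed at half the most. Time passes only in rows, so rows that do not move let the fingers close. It gives the time, the measured TCP pose, the force and the opening at its end, in the units of the state.
- robot.get_obs(): the state, without advancing time (a new reading comes with each control period).
- robot.snapshot(name): name is "scene" or "side" or "wrist"; returns (picture, depth): 384x512x3 uint8, red, green, blue; 384x512 float32, m along the optical axis (not along the pixel's ray), 0 where there is no reading.
- robot.camera_params(name): a dict with "vertical_fov" (degrees; the focal length in pixels is half the picture's height over the tangent of half this angle, whatever the lens; pixels are square), "cx", "cy" (the principal point, pixels), "R" (3x3) and "t" (3): a world point X has camera coordinates R X + t; the wrist camera has in their place "T_tool_cam" (4x4, takes a point from camera to tool coordinates, whose origin is the TCP and whose axes are the tool frame's). Camera axes: x right, y down, z forward; pixel columns grow to the right and rows downward; lengths in m; the calibration is good to about 2 mm. The wrist camera is an equidistant fisheye: a pixel r from the principal point sees the ray r / f radians off the axis. A picture is of the moment at which its call begins: read the wrist's pose just before it. camera_params takes no time and is no camera call.
- robot.close_job(): hands the job in, once; it reports no verdict.
The state is a dict: "time": time; "joint_positions": joint angles; "qvel": joint speeds; "joint_torque": joint torques, N m; "tool_pos": TCP position; "ee_rot": TCP orientation; "wrist_force": force on the tool from outside, world axes, zero at the start; "wrist_torque": the same for the moment, N m; "width": finger opening in m.
Only numpy, scipy, OpenCV 4.12 (cv2) and the standard library are available. Lean on these libraries where they do the work, as an engineer would, in place of code of your own. Each camera call takes 0.05 s, during which the arm holds its last target. There are 200 camera calls.

## Working session

There is one attempt and no reset: what is moved stays moved. The work goes in short steps, Python scripts to look and compute and a shell command to move; the robot and the scene stay as the last step left them, time stands still between calls to the robot, and variables do not carry over. Pictures are saved under pics/ and viewed, and the job is handed in when it is done.

```bash
mkdir -p pics
cat > h.py <<'E'
import numpy as np,cv2
from bench import robot
def snap(n,f):
    p,d=robot.snapshot(n); cv2.imwrite('pics/'+f,p[:,:,::-1]); np.save(f'pics/{n}.npy',d); np.save(f'pics/{n}_rgb.npy',p); return p,d
def cloud(n,d):
    c=robot.camera_params(n); h,w=d.shape; f=h/2/np.tan(np.radians(c['vertical_fov'])/2)
    v,u=np.mgrid[:h,:w]; P=np.stack([(u-c['cx'])/f*d,(v-c['cy'])/f*d,d],-1)
    W=(P-np.array(c['t']))@np.array(c['R']); W[d==0]=np.nan; return W
E
python3 - <<'E'
from h import *
for n in('scene','side'):
    p,d=snap(n,n+'0.png'); c=robot.camera_params(n); print(n,-np.array(c['R']).T@c['t'],c['vertical_fov'])
print(robot.get_obs())
E
```

```text
scene [-0.23247269 -0.46750332  0.73065073] 42.85227237545417
side [ 0.25229294 -0.72974218  0.65559191] 50.522654835850624
{'time': 0.1, 'joint_positions': array([-1.03095906e-01,  8.79114660e-02,  1.37205428e+00, -1.36404983e-06,
        1.68359384e+00, -1.03096470e-01]), 'qvel': array([-0.00048548, -0.00090517, -0.00311729, -0.00042238,  0.00037106,
        0.00080931]), 'joint_torque': array([ 2.25695316e-03, -3.41256917e+01, -3.03301656e+01,  7.19034858e-02,
        3.05556308e-02, -9.49158243e-05]), 'tool_pos': array([5.49915393e-01, 6.17995384e-06, 4.03629007e-01]), 'ee_rot': array([-1.67320356,  1.5688294 ,  3.03918583]), 'wrist_force': array([-0.20593064,  0.73125188, -0.12756381]), 'wrist_torque': array([0.05178072, 0.04589225, 0.06559141]), 'width': 0.09403684238472605}
```

View pics/scene0.png

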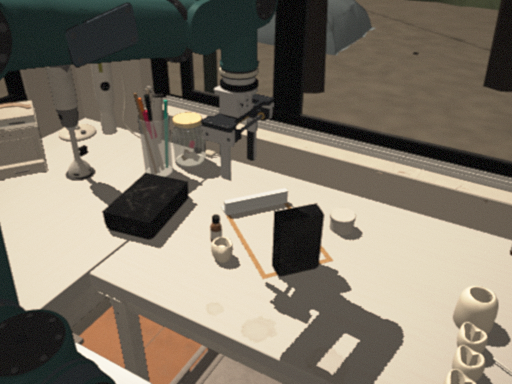

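View pics/side0.png

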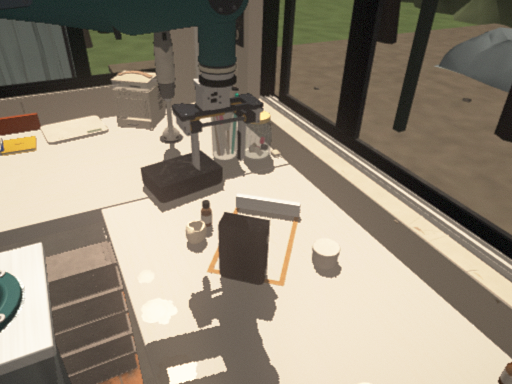

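Candidates for the wick case: the upright black case at scene (297,240), and the larger one lying flat at scene (147,205). I choose the upright one because it is at the bay's open end. Next I measure the poses and check a crop.

```bash
cat > m.py <<'E'
from h import *
for n in('scene','side'):
    d=np.load(f'pics/{n}.npy');p=np.load(f'pics/{n}_rgb.npy').astype(int);W=cloud(n,d)
    hsv=cv2.cvtColor(p.astype(np.uint8),cv2.COLOR_RGB2HSV).astype(int)
    v,u=np.mgrid[:384,:512]
    box=((u>190)&(u<365)&(v>180)&(v<300)) 
    tape=box&(hsv[...,0]<20)&(hsv[...,1]>110)&(hsv[...,2]>110)&(np.abs(W[...,2])<.01)
    q=W[tape];print(n,'tape',len(q),q.min(0),q.max(0))
    r=cv2.minAreaRect((q[:,:2]*1000).astype(np.float32));print(r,cv2.boxPoints(r).round())
    k=box&(hsv[...,2]<70)&(W[...,2]>.012)&(W[...,2]<.17)
    m,l,s,_=cv2.connectedComponentsWithStats(k.astype(np.uint8)); i=1+np.argmax(s[1:,4]); q=W[l==i]
    print('case',len(q),q.min(0),q.max(0)); r=cv2.minAreaRect((q[:,:2]*1000).astype(np.float32));print(r,cv2.boxPoints(r).round().tolist())
    top=q[q[:,2]>.146]
    if len(top)>10: r=cv2.minAreaRect((top[:,:2]*1000).astype(np.float32));print('top',len(top),r,cv2.boxPoints(r).round().tolist())
    f=q[(q[:,2]<.14)&(q[:,2]>.02)];c=f.mean(0);print('face',c,np.linalg.svd(f-c,full_matrices=0)[2][2])
    o=box&(W[...,2]>.015)&(W[...,2]<.1)&~k
    m,l,s,_=cv2.connectedComponentsWithStats(o.astype(np.uint8))
    for i in range(1,m):
        if s[i,4]>60:
            q=W[l==i];print('obj',s[i],q.min(0).round(3),q.max(0).round(3),np.median(q,0).round(3), p[l==i].mean(0).round())
            if s[i,2]>45: 
                t=q[q[:,2]>.033];print('rail',cv2.boxPoints(cv2.minAreaRect((t[:,:2]*1000).astype(np.float32))).round().tolist())
E
python3 m.py; python3 -c "
import cv2
a=cv2.imread('pics/scene0.png')[180:300,190:370];b=cv2.imread('pics/side0.png')[180:300,180:360]
cv2.imwrite('pics/crop.png',cv2.resize(cv2.hconcat([a,b]),None,fx=2.2,fy=2.2))"
```

```text
scene tape 339 [ 0.47383328 -0.21146926 -0.00166849] [0.74736974 0.08528741 0.00554684]
((615.861083984375, -64.88421630859375), (250.23666381835938, 172.1790771484375), 49.89897918701172) [[ 469. -105.]
 [ 601. -216.]
 [ 762.  -25.]
 [ 631.   86.]]
case 2892 [ 0.48636847 -0.1976983   0.01207517] [ 0.58207212 -0.10720623  0.15562769]
((533.1980590820312, -151.83322143554688), (44.075233459472656, 99.35643005371094), 47.26906967163086) [[482.0, -134.0], [555.0, -202.0], [585.0, -169.0], [512.0, -102.0]]
top 602 ((534.4338989257812, -151.57272338867188), (41.961708068847656, 96.04148864746094), 47.34201431274414) [[485.0, -134.0], [556.0, -200.0], [584.0, -169.0], [513.0, -104.0]]
face [ 0.51818512 -0.15898602  0.08193696] [7.49128071e-01 6.62425133e-01 2.75147325e-04]
obj [327 181  38  11 216] [ 0.893 -0.188  0.015] [ 0.904 -0.081  0.047] [ 0.899 -0.156  0.025] [110.  99.  86.]
obj [224 188  64  23 673] [ 0.63  -0.023  0.015] [0.77  0.099 0.043] [0.695 0.037 0.032] [151. 145. 135.]
rail [[627.0, 84.0], [762.0, -24.0], [775.0, -8.0], [640.0, 100.0]]
obj [330 208  26  23 490] [ 0.697 -0
[... 1040 characters left out ...]
 [134. 120. 103.]
rail [[892.0, -117.0], [932.0, -118.0], [939.0, 47.0], [899.0, 49.0]]
obj [236 194  65  19 626] [ 0.632 -0.023  0.015] [0.776 0.095 0.039] [0.703 0.033 0.031] [173. 163. 152.]
rail [[632.0, 85.0], [764.0, -25.0], [777.0, -9.0], [645.0, 101.0]]
obj [191 200  22  42 477] [ 0.47  -0.019  0.015] [0.549 0.062 0.072] [0.507 0.024 0.035] [149. 129. 109.]
obj [313 238  28  26 574] [ 0.7   -0.218  0.015] [ 0.762 -0.158  0.043] [ 0.726 -0.196  0.039] [209. 197. 179.]
obj [219 243  15  32 249] [ 0.491 -0.155  0.017] [ 0.514 -0.129  0.1  ] [ 0.497 -0.141  0.067] [75. 63. 55.]
obj [264 244   5  32  71] [ 0.566 -0.196  0.019] [ 0.59  -0.168  0.095] [ 0.58  -0.179  0.048] [126. 111.  97.]
```

View pics/crop.png

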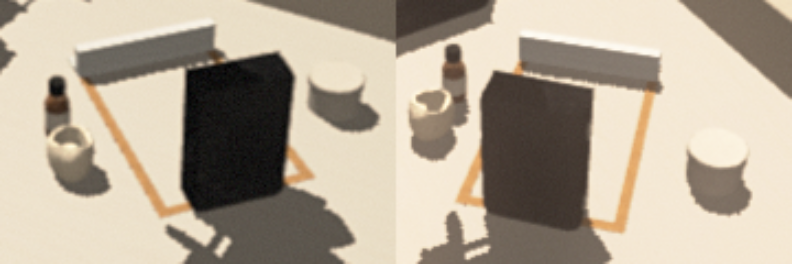

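The crop shows the upright small case at the bay's open end. The rail is at the far end, the bottle and heart are on the left, and the tin is on the right. 

Estimates:
- **Bay:** origin about (620,-61) mm, +x heading 50°.
- **Case:** foot centre about (537,-154) mm, heading about 47.3°. In the bay frame that is x≈-125, y≈+4, so it should land about 70 mm short of the stop.

I'll move behind the case with the jaws across the push direction, 5 cm open.

```bash
python3 -m pendant '{"turn":[[0,0,0.166],[0,0,0.166],[0,0,0.166],[0,0,0.166],[0,0,0.166],[0,0,0],[0,0,0]],"delta_pos":[[-1.2,-4.1,0],[-1.2,-4.1,0],[-1.2,-4.1,0],[-1.2,-4.1,0],[-1.2,-4.1,0],[0,0,0],[0,0,0]],"gripper":[5,5,5,5,5,5,5]}'
python3 - <<'E'
from h import *
from scipy.spatial.transform import Rotation as R
o=robot.get_obs();print(o['time'],o['tool_pos'],o['width']);print(R.from_euler('xyz',o['ee_rot']).as_matrix().round(3))
snap('side','side1.png')
E
```

```text
time: 0.98
tool_pos: [0.49, -0.2047, 0.4043]
ee_rot: [2.703, 1.57, 1.96]
wrist_force: [0.1, -0.8, -0.0]
width: 0.05
0.975 [ 0.49003684 -0.20471959  0.40425585] 0.05001342505821155
[[-0.     0.676  0.737]
 [ 0.001  0.737 -0.676]
 [-1.     0.001 -0.001]]
```

View pics/side1.png

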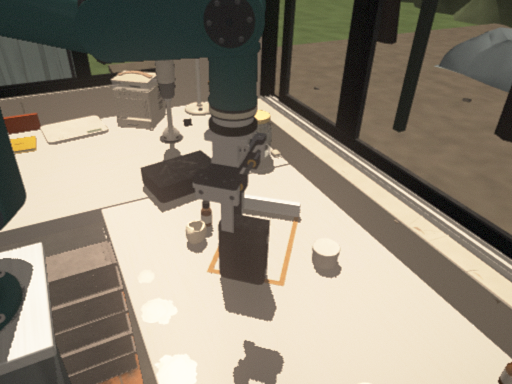

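The jaws open along the tool's original x, so I turn back 90° to put them across the push, then lower.

```bash
python3 -m pendant '{"turn":[[0,0,-0.175],[0,0,-0.175],[0,0,-0.175],[0,0,-0.175],[0,0,-0.175],[0,0,-0.175],[0,0,-0.175],[0,0,-0.175]],"delta_pos":[[0,0,0],[0,0,0],[0,0,0],[0,0,0],[0,0,0],[0,0,0],[0,0,0],[0,0,0]],"gripper":[5,5,5,5,5,5,5,5]}'
python3 -m pendant '{"turn":[[0,0,-0.171],[0,0,0],[0,0,0],[0,0,0]],"delta_pos":[[0,0,-2.5],[0,0,-2.5],[0,0,-2.5],[0,0,0]],"gripper":[5,5,5,5]}'
python3 - <<'E'
from h import *
from scipy.spatial.transform import Rotation as R
o=robot.get_obs();print(o['time'],o['tool_pos'],o['joint_positions']);print(R.from_euler('xyz',o['ee_rot']).as_matrix().round(3))
snap('scene','scene2.png')
E
```

```text
time: 2.02
tool_pos: [0.4905, -0.2035, 0.4047]
ee_rot: [-2.609, 1.57, 1.529]
wrist_force: [0.5, 0.1, -0.5]
width: 0.0503
time: 2.52
tool_pos: [0.4898, -0.2034, 0.3273]
ee_rot: [-1.371, 1.566, 2.602]
wrist_force: [0.0, -0.0, 0.3]
width: 0.05
2.525 [ 0.48984275 -0.20344853  0.32734791] [-5.00627117e-01  7.36620622e-02  1.53914423e+00  2.04741598e-04
  1.53402806e+00  2.38767814e-01]
[[-0.005  0.739 -0.674]
 [ 0.003 -0.674 -0.739]
 [-1.    -0.005  0.001]]
```

View pics/scene2.png

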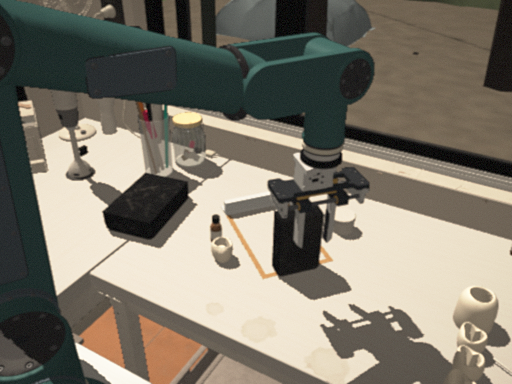

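```bash
python3 -m pendant '{"turn":[[0,0,0],[0,0,0],[0,0,0],[0,0,0],[0,0,0],[0,0,0],[0,0,0],[0,0,0]],"delta_pos":[[0.54,0.59,0],[0.54,0.59,0],[0.54,0.59,0],[0.54,0.59,0],[0.34,0.37,0],[0.34,0.37,0],[0.34,0.37,0],[0.34,0.37,0]],"gripper":[5,5,5,5,5,5,5,5]}'
python3 - <<'E'
from h import *
a,_=snap('scene','a.png');b,_=snap('side','b.png')
cv2.imwrite('pics/c3.png',cv2.resize(cv2.hconcat([a[130:310,190:390],b[130:310,150:350]])[:,:,::-1],None,fx=2,fy=2))
E
```

```text
time: 3.58
tool_pos: [0.5253, -0.1665, 0.3297]
ee_rot: [-0.055, 1.57, -2.367]
wrist_force: [-0.9, -0.8, 0.9]
width: 0.0501
```

View pics/c3.png

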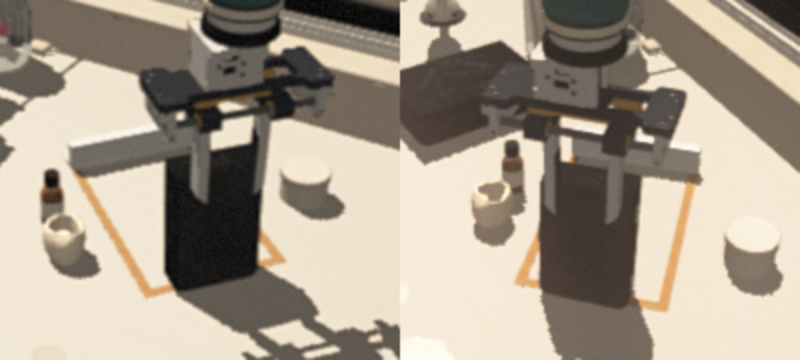

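Both fingers rest evenly on the lid face and the case is starting to tilt. I continue slowly.

```bash
python3 -m pendant '{"turn":[[0,0,0],[0,0,0],[0,0,0],[0,0,0],[0,0,0],[0,0,0],[0,0,0],[0,0,0]],"delta_pos":[[0.34,0.37,0],[0.34,0.37,0],[0.34,0.37,0],[0.34,0.37,0],[0.34,0.37,0],[0.34,0.37,0],[0.34,0.37,0],[0,0,0]],"gripper":[5,5,5,5,5,5,5,5]}'
python3 - <<'E'
from h import *
a,_=snap('scene','a4.png');b,_=snap('side','b4.png')
cv2.imwrite('pics/c4.png',cv2.resize(cv2.hconcat([a[130:310,190:390],b[130:310,150:350]])[:,:,::-1],None,fx=2,fy=2))
E
```

```text
time: 4.68
tool_pos: [0.5492, -0.1404, 0.3296]
ee_rot: [-1.876, 1.571, 2.096]
wrist_force: [0.4, -0.4, 0.5]
width: 0.05
```

View pics/c4.png

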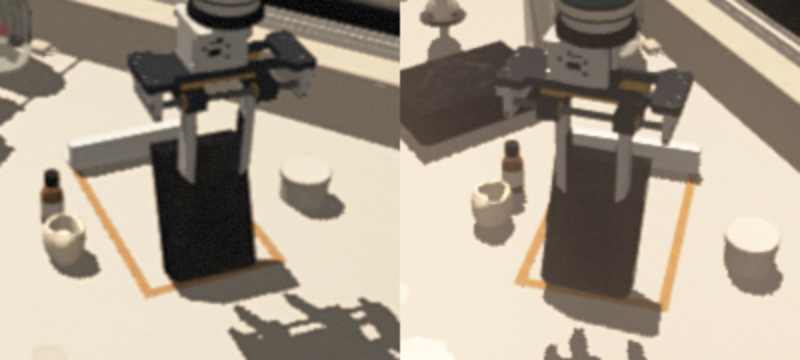

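Tilted roughly 15° and near balance. I push a little further.

```bash
python3 -m pendant '{"turn":[[0,0,0],[0,0,0],[0,0,0],[0,0,0],[0,0,0],[0,0,0],[0,0,0],[0,0,0]],"delta_pos":[[0.34,0.37,0],[0.34,0.37,0],[0.34,0.37,0],[0,0,0],[0,0,0],[0,0,0],[0,0,0],[0,0,0]],"gripper":[5,5,5,5,5,5,5,5]}'
python3 - <<'E'
from h import *
a,_=snap('scene','a5.png');b,_=snap('side','b5.png')
cv2.imwrite('pics/c5.png',cv2.resize(cv2.hconcat([a[130:310,190:390],b[130:310,150:350]])[:,:,::-1],None,fx=2,fy=2))
E
```

```text
time: 5.78
tool_pos: [0.5592, -0.1297, 0.3297]
ee_rot: [1.451, 1.571, -0.861]
wrist_force: [-0.1, 0.4, -0.0]
width: 0.0497
```

View pics/c5.png

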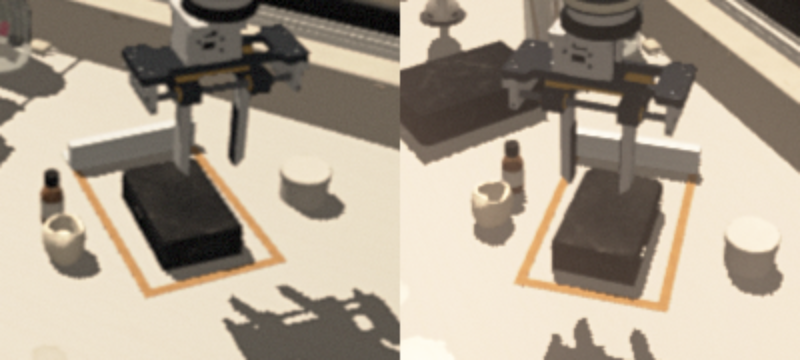

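It fell flat, lid up, inside the tape. I move back behind it (fingertips clear at 13 cm) and measure.

```bash
python3 -m pendant '{"turn":[[0,0,0],[0,0,0],[0,0,0],[0,0,0]],"delta_pos":[[-3,-3.5,0],[-3,-3.5,0],[-2,-2.3,0],[0,0,0]],"gripper":[5,5,5,5]}'
cat > m2.py <<'E'
from h import *
for n in('scene','side'):
    p,d=snap(n,n+'6.png');W=cloud(n,d);hsv=cv2.cvtColor(p,cv2.COLOR_RGB2HSV).astype(int)
    k=(hsv[...,2]<110)&(W[...,2]>.034)&(W[...,2]<.05)&(W[...,0]>.48)&(W[...,0]<.73)&(W[...,1]>-.2)&(W[...,1]<.05)
    m,l,s,_=cv2.connectedComponentsWithStats(k.astype(np.uint8)); i=1+np.argmax(s[1:,4]); q=W[l==i]
    r=cv2.minAreaRect((q[:,:2]*1000).astype(np.float32)); b=cv2.boxPoints(r)
    o=np.array([620,-61]);t=np.radians(50);M=np.array([[np.cos(t),np.sin(t)],[-np.sin(t),np.cos(t)]])
    print(n,len(q),r,'bay corners',((b-o)@M.T).round(1).tolist())
    t=(W[...,2]>.033)&(W[...,2]<.045)&((W[...,0]-.62)*.643+(W[...,1]+.061)*.766>.112)&((W[...,0]-.62)*.643+(W[...,1]+.061)*.766<.15)&(np.abs(-(W[...,0]-.62)*.766+(W[...,1]+.061)*.643)<.1)&(hsv[...,2]>130)
    b=cv2.boxPoints(cv2.minAreaRect((W[t][:,:2]*1000).astype(np.float32)));print(' rail bay',((b-o)@M.T).round(1).tolist())
print(robot.get_obs()['tool_pos'],robot.get_obs()['time'])
a=np.load('pics/scene_rgb.npy');b=np.load('pics/side_rgb.npy')
cv2.imwrite('pics/c6.png',cv2.resize(cv2.hconcat([a[130:310,190:390],b[130:310,150:350]])[:,:,::-1],None,fx=2,fy=2))
E
python3 m2.py
```

```text
time: 6.38
tool_pos: [0.4782, -0.2238, 0.3299]
ee_rot: [1.603, 1.57, -0.712]
wrist_force: [0.3, 0.6, -1.5]
width: 0.0498
scene 1520 ((599.8782348632812, -79.12003326416016), (154.7998504638672, 97.03303527832031), 48.418827056884766) bay corners [[-102.8, 54.4], [-105.5, -42.6], [49.2, -46.9], [51.9, 50.1]]
 rail bay [[115.6, 88.2], [117.9, -51.3], [139.5, -51.0], [137.2, 88.6]]
side 558 ((617.4949340820312, -100.96379852294922), (139.04434204101562, 53.10651397705078), 48.43172073364258) bay corners [[-101.0, 4.7], [-102.4, -48.4], [36.5, -52.2], [38.0, 0.9]]
 rail bay [[123.4, -51.6], [122.0, -86.8], [140.7, -87.6], [142.1, -52.3]]
[ 0.47939794 -0.22244374  0.32984324] 6.475
```

View pics/c6.png

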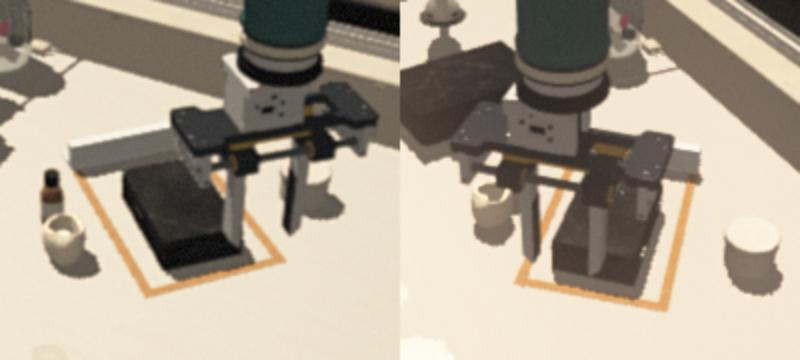

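Case in bay frame: x≈-103 to 49, y≈±50 around +3, yaw -1.6°. Next I lower, align to 50°, and approach to about 20 mm short.

```bash
python3 -m pendant '{"turn":[[0,0,0.042],[0,0,0],[0,0,0],[0,0,0],[0,0,0],[0,0,0],[0,0,0],[0,0,0]],"delta_pos":[[0,0,-4],[0,0,-4],[0,0,-2.6],[0,0,0],[1.8,2.15,0],[1.8,2.15,0],[1.7,2.0,0],[0,0,0]],"gripper":[5,5,5,5,5,5,5,5]}'
python3 - <<'E'
from h import *
o=robot.get_obs();t=o['tool_pos'][:2]-[.62,-.061];print(o['tool_pos'],t@[.643,.766],t@[-.766,.643],o['wrist_force'])
a,_=snap('scene','a7.png');b,_=snap('side','b7.png')
cv2.imwrite('pics/c7.png',cv2.resize(cv2.hconcat([a[130:310,190:390],b[130:310,150:350]])[:,:,::-1],None,fx=2,fy=2))
E
```

```text
time: 7.48
tool_pos: [0.5339, -0.1581, 0.2256]
ee_rot: [1.968, 1.567, -0.299]
wrist_force: [-0.5, -0.7, -0.7]
width: 0.0498
[ 0.53390428 -0.1581215   0.22564822] -0.1297546171453411 0.003500202443917917 [-0.50785502 -0.68120727 -0.67297772]
```

View pics/c7.png

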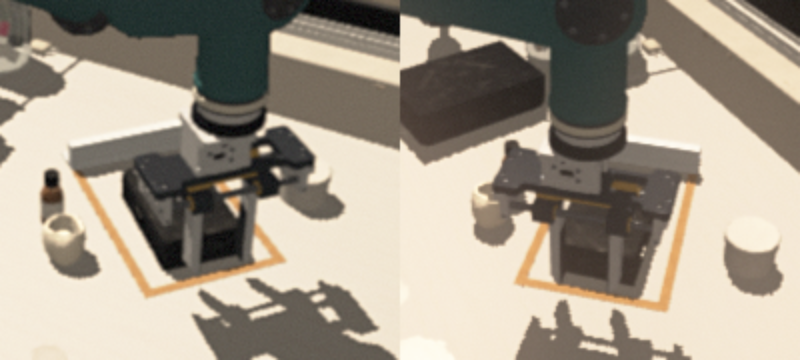

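The fingers are square behind the end face, about 18 mm off. I push along bay x.

```bash
python3 -m pendant '{"turn":[[0,0,0],[0,0,0],[0,0,0],[0,0,0],[0,0,0],[0,0,0],[0,0,0],[0,0,0]],"delta_pos":[[0.58,0.69,0],[0.58,0.69,0],[0.58,0.69,0],[0.58,0.69,0],[0.58,0.69,0],[0.58,0.69,0],[0.58,0.69,0],[0.58,0.69,0]],"gripper":[5,5,5,5,5,5,5,5]}'
python3 -m pendant '{"turn":[[0,0,0],[0,0,0],[0,0,0],[0,0,0],[0,0,0]],"delta_pos":[[0.2,0.24,0],[0.2,0.24,0],[0.2,0.24,0],[0.1,0.12,0],[0,0,0]],"gripper":[5,5,5,5,5]}'
python3 - <<'E'
from h import *
o=robot.get_obs();t=o['tool_pos'][:2]-[.62,-.061];print(o['tool_pos'],t@[.643,.766],t@[-.766,.643],o['wrist_force'])
a,_=snap('scene','a8.png');b,_=snap('side','b8.png')
cv2.imwrite('pics/c8.png',cv2.resize(cv2.hconcat([a[130:310,190:390],b[130:310,150:350]])[:,:,::-1],None,fx=2,fy=2))
E
```

```text
time: 8.57
tool_pos: [0.579, -0.1039, 0.2238]
ee_rot: [0.865, 1.571, -1.404]
wrist_force: [-1.7, -2.4, 2.4]
width: 0.0502
time: 9.2
tool_pos: [0.5857, -0.0959, 0.2236]
ee_rot: [-3.051, 1.57, 0.962]
wrist_force: [-0.3, -1.7, 0.6]
width: 0.0503
[ 0.58565012 -0.09586736  0.22360392] -0.04879537145510503 0.003892297366573906 [-0.31682721 -1.66910299  0.63331153]
```

View pics/c8.png

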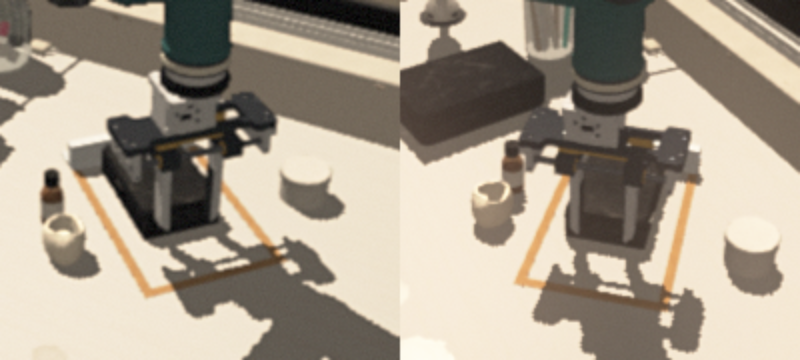

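Little force yet, so a few mm remain. I go on in small steps until the force shows contact.

```bash
python3 -m pendant '{"turn":[[0,0,0],[0,0,0],[0,0,0],[0,0,0]],"delta_pos":[[0.13,0.155,0],[0.13,0.155,0],[0.13,0.155,0],[0,0,0]],"gripper":[5,5,5,5]}'
```

```text
time: 9.8
tool_pos: [0.5897, -0.0911, 0.2236]
ee_rot: [-3.03, 1.57, 0.983]
wrist_force: [0.3, -1.5, -1.1]
width: 0.0497
```

```bash
python3 -m pendant '{"turn":[[0,0,0],[0,0,0],[0,0,0]],"delta_pos":[[0.13,0.155,0],[0.13,0.155,0],[0,0,0]],"gripper":[5,5,5]}'
```

```text
time: 10.18
tool_pos: [0.592, -0.0884, 0.2236]
ee_rot: [-0.076, 1.57, -2.346]
wrist_force: [-2.0, -2.4, 0.3]
width: 0.05
```

```bash
python3 -m pendant '{"turn":[[0,0,0],[0,0,0],[0,0,0]],"delta_pos":[[0.13,0.155,0],[0.06,0.08,0],[0,0,0]],"gripper":[5,5,5]}'
```

```text
time: 10.55
tool_pos: [0.5929, -0.0876, 0.2236]
ee_rot: [-0.065, 1.564, -2.335]
wrist_force: [-6.1, -6.6, 3.6]
width: 0.05
```

Contact with the stop: force is about 9 N and the tool has stalled. One more small squeeze, then back off straight and look.

```bash
python3 -m pendant '{"turn":[[0,0,0],[0,0,0],[0,0,0]],"delta_pos":[[0.1,0.12,0],[0.1,0.12,0],[0,0,0]],"gripper":[5,5,5]}'
python3 -m pendant '{"turn":[[0,0,0],[0,0,0],[0,0,0],[0,0,0],[0,0,0],[0,0,0],[0,0,0],[0,0,0]],"delta_pos":[[-0.6,-0.7,0],[-2,-2.4,0],[-3,-3.6,0],[-3,-3.6,3],[-3,-3.6,5],[-3,-3.6,5],[0,0,0],[0,0,0]],"gripper":[5,5,5,5,5,5,5,5]}'
python3 m2.py
```

```text
time: 10.92
tool_pos: [0.5939, -0.0867, 0.2237]
ee_rot: [-0.062, 1.558, -2.332]
wrist_force: [-11.4, -12.9, 6.0]
width: 0.0501
time: 11.92
tool_pos: [0.4554, -0.2517, 0.3444]
ee_rot: [-3.059, 1.569, 0.954]
wrist_force: [-0.0, 0.4, 0.0]
width: 0.0498
scene 1475 ((640.429443359375, -26.19989776611328), (149.1190948486328, 100.83023834228516), 49.29506301879883) bay corners [[-34.1, 58.0], [-35.4, -42.8], [113.7, -44.6], [115.0, 56.2]]
 rail bay [[111.2, 89.0], [114.5, -84.5], [139.0, -84.0], [135.6, 89.4]]
side 45 ((619.935546875, -68.50474548339844), (17.59130859375, 36.840660095214844), 8.013317108154297) bay corners [[-0.0, 14.8], [-24.7, -12.6], [-11.6, -24.4], [13.1, 3.0]]
 rail bay [[116.8, 76.8], [116.8, -86.9], [141.3, -86.9], [141.3, 76.8]]
[ 0.45561893 -0.25112352  0.34285275] 12.025
```

View pics/c6.png

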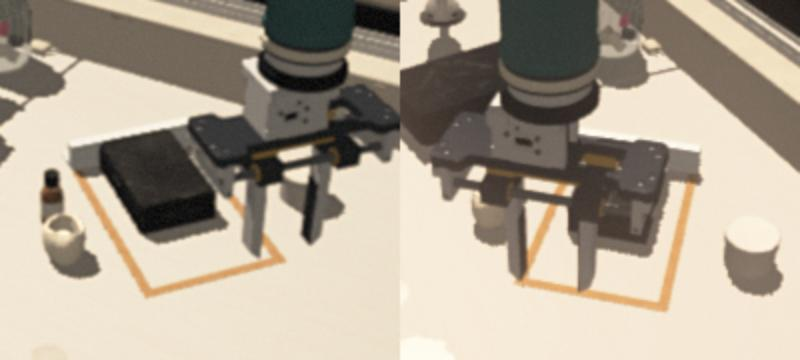

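The case is against the rail. I clear the side camera's view for one last check.

```bash
python3 -m pendant '{"turn":[[0,0,0],[0,0,0],[0,0,0],[0,0,0],[0,0,0]],"delta_pos":[[-3,-3,5],[-4,3,3],[-4,3,3],[0,5,0],[0,0,0]],"gripper":[5,5,5,5,5]}'
python3 m2.py; python3 -c "
import cv2
a=cv2.imread('pics/scene6.png')[170:270,190:330];b=cv2.imread('pics/side6.png')[170:270,190:330]
cv2.imwrite('pics/c9.png',cv2.resize(cv2.hconcat([a,b]),None,fx=2.8,fy=2.8,interpolation=cv2.INTER_CUBIC))"
```

```text
time: 12.65
tool_pos: [0.3467, -0.1682, 0.4521]
ee_rot: [-2.991, 1.57, 1.027]
wrist_force: [-0.3, 0.2, 0.8]
width: 0.0504
scene 1151 ((641.1124267578125, -26.80266571044922), (150.1104736328125, 97.6159896850586), 49.76408004760742) bay corners [[-35.1, 54.9], [-35.5, -42.7], [114.6, -43.3], [115.0, 54.3]]
 rail bay [[116.4, 88.4], [117.3, -60.8], [138.9, -60.7], [138.0, 88.6]]
side 1477 ((645.7698974609375, -27.03443145751953), (148.05978393554688, 99.78758239746094), 50.373146057128906) bay corners [[-31.8, 51.5], [-31.1, -48.3], [116.9, -47.3], [116.3, 52.5]]
 rail bay [[117.6, 85.4], [114.6, -86.9], [138.5, -87.3], [141.5, 85.0]]
[ 0.34721915 -0.17024209  0.45126826] 12.75
```

View pics/c9.png

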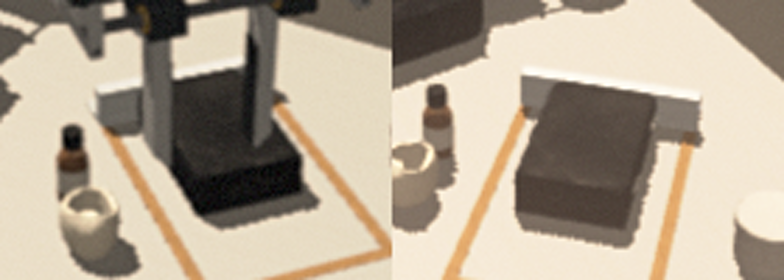

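The case sits snug and square against the rail and within the tape. The bottle, heart and tin look unmoved.

```bash
python3 -c "
from bench import robot; print(robot.close_job())"
```

```text
the job is handed in; nothing more can be done
None
```

I tipped the small case by pushing high on its lid face with two spread fingers. It fell flat, lid up, inside the tape and about 70 mm short of the stop. I then pushed it along the bay until it stalled against the rail at about 18 N, backed the arm clear and handed the job in at about 13 s.

**Final position:** The last check put both leading corners at bay x of about 115–117 mm. The rail edge measured about 115–118 mm in the same views, so the gap is about 0–3 mm. The case is square to within about 0.5° and its sides are at y of about -48 to +55 mm, well inside the tape edges.

**Disagreements:** The two cameras differ by 2–4 mm on these positions. Both put the rail edge slightly short of the nominal 120 mm, so I relied on the force stall to confirm contact.

**Other objects:** The bottle, heart mould and tin look unmoved in the pictures; I did not measure them again. The system reported no verdict.

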